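# Zero and set the feed gate of a seed feeder

## Task

Set the feed gate of the seed feeder: turn the thumbscrew on its top clockwise until the gate bottoms on the trough floor, gently, just finger-tight, then back it off half a turn and let go. Leave the things around the feeder where they are.

Things in the scene. Friction and masses are not known exactly. Their poses are not given: they have to be found in the camera images.
- thumbscrew_head (a point): Centre of the thumbscrew's flat steel spade head, the topmost part of the feeder, 259 mm over the bench. The head is 34 mm long (own x), 10 mm thick (own y) and 22 mm high; own z is the upright screw axis. It stays at this height as it turns. Its underside is 18 mm over the flat bridge (92 x 30 mm) that carries it, on a stem 10 mm thick; within 120 mm nothing else rises above the bridge. A half turn looks the same.
- thumbscrew (a joint): Angle of the thumbscrew, rad; it grows clockwise seen from above, which lowers the gate 8 mm a turn. The zero is arbitrary and the gate touches the trough at another value each time, 1.4 to 3.4 rad past the start. Turning freely takes about 0.05 N m and the screw stays where it is left. Once the gate touches, the torque climbs by about 0.6 N m per rad; 0.12 to 0.18 N m more than in free turning is finger-tight, and 0.25 N m more would bend the trough.
- gate: Feed gate: a steel plate 64 mm wide, 74 mm high and 3 mm thick that slides up and down in guides on the hopper's front and follows the thumbscrew. Origin on the screw axis at the level of the gate's lower edge, its lip, which is 10 mm to the hopper's side; axes as the feeder's, z up.
- trough: Steel trough, 80 mm wide, 350 mm long, walls 14 mm high. Origin on the screw axis at the top of its flat floor, on which the lip bottoms; axes as the feeder's, z up. The trough sits on leaf springs and its height differs by about 1 mm from one start to another, so the gap under the lip cannot be known well enough from measured heights.
- feeder: Vibratory seed feeder, fixed to the bench: white drive base 150 x 270 x 86 mm, steel trough 80 mm wide along it, steel hopper with a 110 x 125 mm mouth, rim at 226 mm. Origin on the bench straight under the screw axis; y points along the trough to its discharge end, the hopper lies to -y, z up.
- catch_cup: Aluminium cup, 68 mm wide, 60 mm high, loose, under the discharge end; origin at the centre of its foot. Leave it.
- dish: Shallow glass dish, 90 mm wide, 16 mm high, loose, on the robot's side of the feeder; origin at the centre of its foot. Leave it.
- jar: Closed sample jar, 72 mm wide, 95 mm high, loose, beyond the feeder; origin at the centre of its foot. Leave it.
- brush: Flat brush, 160 mm long, lying loose beyond the feeder; origin under its middle. Leave it.

How it is judged (in metres and radians):
On the way:
1. the gate is bottomed on the trough floor, finger-tight (contact force between gate and trough above 50 N), for 0.2 s.
At the end, for the whole second after the job is handed in: the thumbscrew is half a turn (within about an eighth of a turn) back from the bottom, so the gate's lip stands 2.8 to 4.7 mm over the trough floor; the screw is let go and still, and the cup, dish, jar and brush are within 20 mm of where they were (z of gate in the frame of trough between 0.0028 and 0.0047 m and velocity of joint thumbscrew between -0.05 and 0.05 rad/s and distance of each of catch_cup, dish, jar, brush from where it was at the start of the episode below 0.02 m); the robot touches nothing.
It fails at once if the gate is forced down hard enough to bend the trough (contact force between gate and trough above 180 N).
It fails at once if the catch cup is pushed away (distance of catch_cup from where it was at the start of the episode above 0.02 m).
It fails at once if the glass dish is pushed away (distance of dish from where it was at the start of the episode above 0.02 m).
It fails at once if the seed jar is pushed away (distance of jar from where it was at the start of the episode above 0.02 m).
It fails at once if the brush is pushed away (distance of brush from where it was at the start of the episode above 0.02 m).
It also fails if it takes over 64 s, if anything falls off the work surface, if the arm or the gripper's body presses on something with over 40 N, if the wrist force passes 120 N, or if a joint passes its speed limit or range.

## Robot

A 6-joint arm with a two-finger parallel gripper is mounted at the origin on the work surface. World frame = base frame: x ahead of the robot, y to its left, z up, the work surface at z = 0. Lengths are in mm, angles in rad, forces in N, time in s.
With the tool pointing down it reaches from about 400 to 925 mm from the base axis. Payload 12.5 kg.
Tool frame: the origin (TCP) lies midway between the tips of the shut fingers; the grasp point (between the pads) lies env.grasp_offset behind it (env.grasp_offset is the distance from the TCP to the grasp point, in mm); x points along the fingers, y is the direction in which the jaws open and shut, and the axes are right-handed (so a half turn about x gives the same grasp; the last joint's range is limited). The gripper opens to 95 mm and grips with 3 to 60 N. Pads are 20 mm wide; open, the fingers measure 119 mm over their backs; the gripper's body (75 mm by 180 mm) begins 59 mm behind the grasp point.
Start: joints at [-1.371, 0.491, 1.559, -0, 1.092, -0.106], TCP at [188.183, -596.015, 214.661] pointing down, gripper open.
Joint ranges: [-3.1, 3.1], [-0.84, 2.19], [0.05, 2.79], [-1.13, 4.28], [0.06, 2.93], [-2.69, 2.69]. Speed limits (rad/s): [2.22, 2.22, 2.79, 3.14, 3.14, 3.14].

## Interface

Orientations are given as [roll, pitch, yaw] about the fixed x, y, z axes, in that order (R = Rz(yaw) Ry(pitch) Rx(roll)).
In Python, from cell import env gives the robot as it stands.
- The arm moves only by the tool apply_moves, never from a script. Its arguments are lists of equal length, an entry for each row: "offset": the shift along the world's x, y, z in units of 25 mm (1.0 is 25 mm), a list of three; "yaw": the turn about the world's z in units of 6 degrees (1.0 is 6 degrees); "jaw": the closure, from -1 (fully open) to 1 (shut), so that 0 is half open. A call has 1 to 20 rows; each row is the pose to reach, as a shift and turn from the pose measured when the call began; what a row does not reach only later rows make up. A row lasts 1/8 s, in which the tool goes at most 62.5 mm and 10.7 degrees, less where a joint would pass 70% of its speed; a pose out of reach is approached as far as the arm can. A call with a gripper value outside its range is refused whole. The fingers move at their own pace and stop on an object; the grip force is fixed at half the most. Time passes only in rows, so rows that repeat a pose let the fingers close. It gives the time, the measured TCP pose, the force and the opening at its end, in the units of the state.
- env.state(): the state, without advancing time (a new reading comes with each control period).
- env.read_camera(name): name is "side" or "top"; returns a dict with "frame" (384x512x3 uint8, red, green, blue), "fx", "fy", "cx", "cy" (pixels), "xyz" and "rotation" of the camera in the world. Camera axes: x right, y down, z forward; pixel columns grow to the right and rows downward; lengths in mm; the calibration is good to about 2 mm. A picture is of the moment at which its call begins. There is no depth.
- env.job_done(): hands the job in, once; it reports no verdict.
The state is a dict: "t": time; "joints": joint angles; "qvel": joint speeds; "tau": joint torques, N m; "eef_pos": TCP position; "tcp_rot": TCP orientation; "ft_force": force on the tool from outside, world axes, zero at the start; "moment": the same for the moment, N m; "opening": opening from 0.0 (shut) to 1.0 (fully open).
Only numpy, scipy, OpenCV 4.12 (cv2) and the standard library are available. Lean on these libraries where they do the work, as an engineer would, in place of code of your own. Each camera call takes 0.05 s, during which the arm holds its last target.

## Working session

There is one attempt and no reset: what is moved stays moved. The work goes in short steps, Python scripts to look and compute and a tool call to move; the robot and the scene stay as the last step left them, time stands still between calls to the robot, and variables do not carry over. Pictures are saved under pics/ and viewed, and the job is handed in when it is done.

Besides the shell and the picture viewer there is one more tool, called after "Emit:" in YAML: its name, and indented under it one key for each argument. apply_moves: Moves the arm, as the interface text tells. Its arguments: {"type":"object","properties":{"offset":{"type":"array"},"yaw":{"type":"array"},"jaw":{"type":"array"}},"required":["offset","yaw","jaw"]}

```bash
ls; mkdir -p pics; python3 - <<'E'
from cell import env
import cv2
print(env.state(), env.grasp_offset)
for n in("top","side"):
    c=env.read_camera(n); print(n,c["fx"],c["fy"],c["cx"],c["cy"],c["xyz"],c["rotation"])
    cv2.imwrite(f"pics/{n}0.png",c["frame"][:,:,::-1])
E
```

```text
pics
{'t': 0.0, 'joints': array([-1.37060338e+00,  4.91585946e-01,  1.55947256e+00,  3.14736233e-06,
        1.09168249e+00, -1.05623387e-01]), 'qvel': array([-3.81169469e-05, -1.42077236e-03, -1.50993533e-03, -8.48824594e-04,
       -1.71973486e-03,  5.92755088e-04]), 'tau': array([ 3.13688208e-03, -6.12640357e+01, -2.58178675e+01,  6.93825656e-02,
        4.82245430e-02, -1.47044966e-04]), 'eef_pos': array([ 188.12824323, -595.75162211,  214.03739377]), 'tcp_rot': array([-1.67885044,  1.56964798,  1.76855709]), 'ft_force': array([-1.64196997,  0.03247675, -0.51267874]), 'moment': array([-0.00903286, -0.04135486, -0.07413044]), 'opening': 1.0009754536105677} 18.8
top 366.9179776265166 366.9179776265166 252.88910013577154 187.6120471027356 [ 547.75387153   65.7220316  1078.01286427] [-3.08782734  0.00450822 -1.58640236]
side 490.91318401075614 490.91318401075614 254.73323476194787 195.11064868211946 [ 233.6643821   849.62020234 1157.19659184] [-2.41263279  0.00369833 -2.71026103]
```

View pics/top0.png

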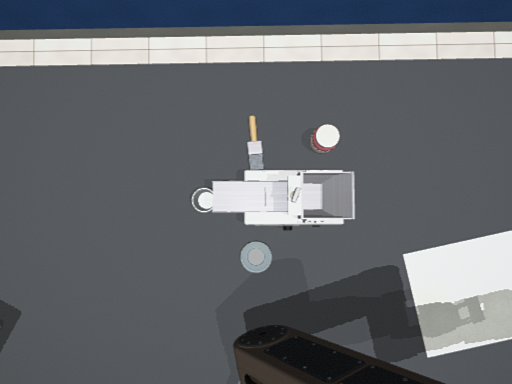

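View pics/side0.png

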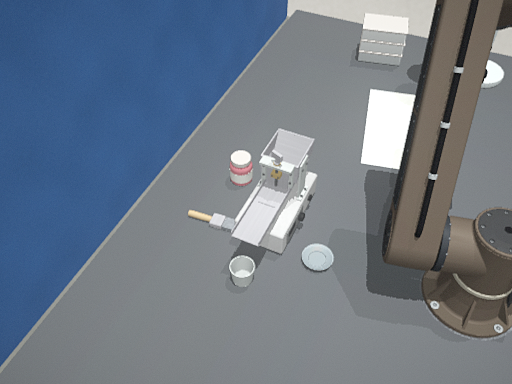

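```bash
python3 - <<'E'
import cv2
a=cv2.imread("pics/top0.png")[165:229,265:325]; cv2.imwrite("pics/tc.png",cv2.resize(a,None,fx=9,fy=9,interpolation=cv2.INTER_CUBIC))
a=cv2.imread("pics/side0.png")[130:210,235:325]; cv2.imwrite("pics/sc.png",cv2.resize(a,None,fx=7,fy=7,interpolation=cv2.INTER_CUBIC))
E
```

```text
(no output)
```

View pics/tc.png

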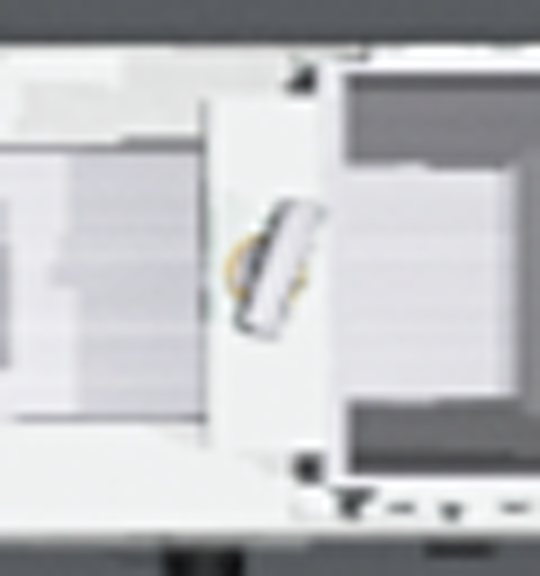

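View pics/sc.png

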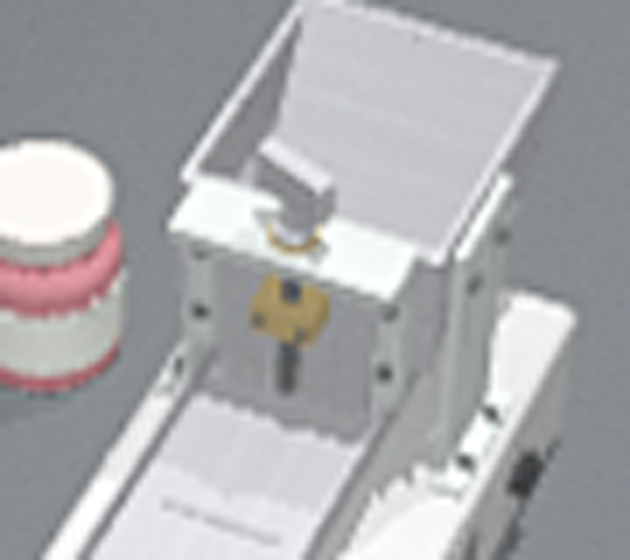

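```bash
cat > h.py <<'E'
import numpy as np
from scipy.spatial.transform import Rotation as R
cams={"top":((366.918,252.889,187.612),[547.75387153,65.7220316,1078.01286427],[-3.08782734,0.00450822,-1.58640236]),
"side":((490.913,254.733,195.111),[233.6643821,849.62020234,1157.19659184],[-2.41263279,0.00369833,-2.71026103])}
def ray(n,u,v):
    (f,cx,cy),p,r=cams[n]; d=R.from_euler("xyz",r).apply([(u-cx)/f,(v-cy)/f,1]); return np.array(p),d
def at(n,u,v,z):
    p,d=ray(n,u,v); return p+d*(z-p[2])/d[2]
def tool(s):
    M=R.from_euler("xyz",s["tcp_rot"]).as_matrix(); return M
E
python3 - <<'E'
from h import *
from cell import env
s=env.state(); print(tool(s).round(3), s["joints"])
c=lambda x,y,k,ox,oy:((x+.5)/k-.5+ox,(y+.5)/k-.5+oy)
for nm,x,y in(("end1",306,205),("end2",260,335),("mid",283,270)): print(nm,at("top",*c(x,y,9,265,165),270))
for nm,x,y in(("e1",270,148),("e2",322,190),("mid",297,167)): print(nm,at("side",*c(x,y,7,235,130),270))
# bridge corners at z230, top view
for x,y in((205,95),(325,95),(205,445),(325,450)): print(at("top",*c(x,y,9,265,165),230))
E
```

```text
[[-0.     0.301 -0.954]
 [ 0.001 -0.954 -0.301]
 [-1.    -0.001 -0.   ]] [-1.37058817e+00  4.91507937e-01  1.55940520e+00 -3.04019741e-05
  1.09170886e+00 -1.05624275e-01]
end1 [590.31063256 -31.97153422 270.        ]
end2 [558.67522953 -20.02695752 270.        ]
mid [574.47669774 -25.99311666 270.        ]
e1 [589.33839235 -31.39065932 270.        ]
e2 [562.72583201 -18.46910115 270.        ]
mid [576.03668474 -26.04658898 270.        ]
[621.19398037 -11.44673058 230.        ]
[620.69972868 -42.32908335 230.        ]
[531.29236117  -9.59011654 230.        ]
[529.53893638 -40.26854545 230.        ]
```

Emit:
apply_moves:
  offset:
    - [0,0,1.5]
    - [0,0,3.4]
    - [1,1.5,3.4]
    - [2,3,3.4]
    - [3,4.5,3.4]
    - [4,6,3.4]
    - [5,7.5,3.4]
    - [6,9,3.4]
    - [7,10.5,3.4]
    - [8,12,3.4]
    - [9,13.5,3.4]
    - [10,15,3.4]
    - [11,16.5,3.4]
    - [12,18,3.4]
    - [13,19.5,3.4]
    - [14,21,3.4]
    - [15,22,3.4]
    - [15.5,22.8,3.4]
    - [15.5,22.8,3.4]
    - [15.5,22.8,3.4]
  yaw: [0,1,2.5,4,5.5,7,8.5,10,11.5,13,14.5,16,17.5,19,20.5,22,23,23.6,23.6,23.6]
  jaw: [-1,-1,-1,-1,-1,-1,-1,-1,-1,-1,-1,-1,-1,-1,-1,-1,-1,-1,-1,-1]

```text
t: 2.6
eef_pos: [575.2, -26.2, 298.9]
tcp_rot: [-2.059, 1.569, -2.424]
ft_force: [-0.4, -0.3, -0.6]
opening: 1.0
```

```bash
cat >> h.py <<'E'
def rep(s):
    M=tool(s); print("t",s["t"],"pos",s["eef_pos"].round(2),"yang",np.degrees(np.arctan2(M[1,1],M[0,1])).round(2),"q",s["joints"].round(3),"F",s["ft_force"].round(2),"M",s["moment"].round(4),"tau6",s["tau"][5].round(4),"op",round(s["opening"],4),"ax",M[:,0].round(3))
E
python3 - <<'E'
from h import *
from cell import env
import cv2
rep(env.state())
c=env.read_camera("side"); cv2.imwrite("pics/s1.png",cv2.resize(c["frame"][70:230,200:360,::-1],None,fx=3.7,fy=3.7,interpolation=cv2.INTER_CUBIC))
E
```

```text
t 2.6 pos [575.21 -26.21 298.91] yang 69.05 q [-1.600e-01  3.460e-01  1.565e+00 -1.000e-03  1.231e+00 -1.365e+00] F [-0.44 -0.29 -0.61] M [ 0.0819 -0.1641 -0.0118] tau6 -0.0097 op 0.9995 ax [-0.001 -0.001 -1.   ]
```

View pics/s1.png

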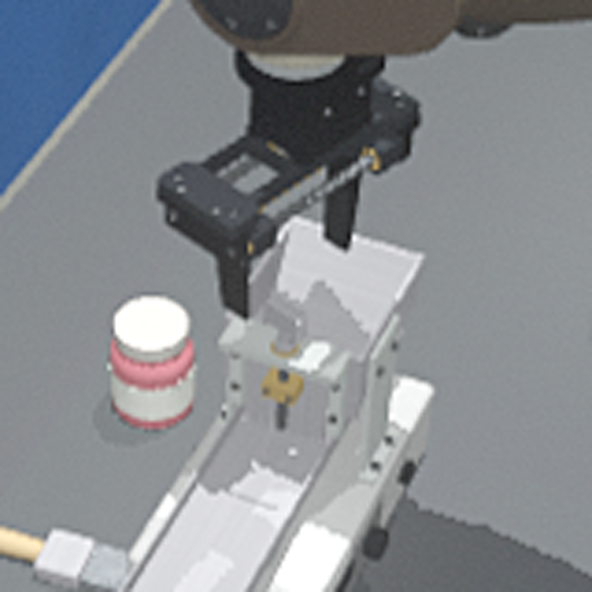

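Emit:
apply_moves:
  offset:
    - [0,0,-0.8]
    - [0,0,-1.6]
    - [0,0,-2.1]
    - [0,0,-2.3]
    - [0,0,-2.3]
    - [0,0,-2.3]
  yaw: [0,0,0,0,0,0]
  jaw: [-1,-1,-0.6,0,0.3,0.5]

```text
t: 3.4
eef_pos: [575.4, -26.5, 242.2]
tcp_rot: [-1.113, 1.57, -1.479]
ft_force: [0.3, 0.0, -0.3]
opening: 0.635
```

```bash
python3 - <<'E'
from h import *
from cell import env
rep(env.state())
E
```

```text
t 3.4 pos [575.39 -26.51 242.17] yang 69.03 q [-1.600e-01  3.940e-01  1.647e+00 -1.000e-03  1.101e+00 -1.364e+00] F [ 0.28  0.02 -0.33] M [ 0.037  -0.183   0.0123] tau6 0.0007 op 0.6347 ax [ 0.    -0.001 -1.   ]
```

Emit:
apply_moves:
  offset:
    - [0,0,0]
    - [0,0,0]
    - [0,0,0]
    - [0,0,0]
    - [0,0,0]
    - [0,0,0]
    - [0,0,0]
    - [0,0,0]
  yaw: [0,0,0,0,0,0,0,0]
  jaw: [0.7,1,1,1,1,1,1,1]

```text
t: 4.4
eef_pos: [575.2, -27.1, 242.2]
tcp_rot: [-1.348, 1.569, -1.714]
ft_force: [-2.6, -5.2, 0.7]
opening: 0.102
```

```bash
python3 - <<'E'
from h import *
from cell import env
rep(env.state())
import cv2
for i in range(4):
    c=env.read_camera("side"); s=env.state();print(s["moment"],s["ft_force"],s["tau"][5])
cv2.imwrite("pics/s2.png",cv2.resize(c["frame"][90:200,220:330,::-1],None,fx=5,fy=5,interpolation=cv2.INTER_CUBIC))
E
```

```text
t 4.4 pos [575.21 -27.05 242.19] yang 69.02 q [-0.161  0.394  1.647 -0.002  1.101 -1.364] F [-2.59 -5.17  0.74] M [-0.7561  0.153  -0.0302] tau6 -0.0263 op 0.102 ax [-0.    -0.002 -1.   ]
[-0.73189218  0.18353026  0.01675609] [-2.29263941 -5.0276328   0.95689828] -0.026415580068714917
[-0.7328827   0.2243174  -0.02583926] [-2.84117263 -4.6467098   0.16782693] -0.026359950425103307
[-0.68245893  0.18818241 -0.0174371 ] [-2.06245686 -5.34687671  0.46904804] -0.026405390817672014
[-0.71054151  0.21789191 -0.04154674] [-1.83261192 -5.15498179  0.07517714] -0.02636209304910153
```

View pics/s2.png

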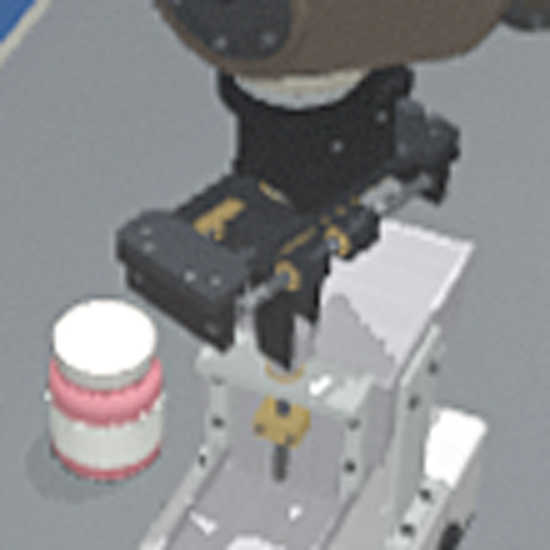

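Emit:
apply_moves:
  offset:
    - [0,0,0]
    - [0,0,0]
    - [0,0,0]
    - [0,0,0]
    - [0,0,0]
    - [0,0,0]
    - [0,0,0]
    - [0,0,0]
  yaw: [-0.5,-1,-1.5,-2,-2.5,-3,-3,-3]
  jaw: [1,1,1,1,1,1,1,1]

```text
t: 5.6
eef_pos: [575.2, -27.2, 242.2]
tcp_rot: [-1.386, 1.569, -2.065]
ft_force: [-1.1, -3.0, 0.1]
opening: 0.103
```

```bash
cat > r.py <<'E'
from h import *
from cell import env
rep(env.state())
E
python3 r.py
```

```text
t 5.6 pos [575.15 -27.15 242.19] yang 51.08 q [-0.161  0.394  1.646 -0.002  1.102 -1.051] F [-1.11 -3.05  0.12] M [-0.4766  0.1019 -0.033 ] tau6 -0.0297 op 0.1034 ax [-0.001 -0.002 -1.   ]
```

Emit:
apply_moves:
  offset:
    - [0,0,0]
    - [0,0,0]
    - [0,0,0]
    - [0,0,0]
    - [0,0,0]
    - [0,0,0]
    - [0,0,0]
    - [0,0,0]
    - [0,0,0]
    - [0,0,0]
  yaw: [-0.5,-1,-1.5,-2,-2.5,-3,-3.5,-4,-4.5,-5]
  jaw: [1,1,1,1,1,1,1,1,1,1]

```text
t: 6.85
eef_pos: [575.0, -27.3, 242.2]
tcp_rot: [-1.385, 1.568, -2.588]
ft_force: [-1.5, -2.9, 0.7]
opening: 0.103
```

```bash
python3 r.py; python3 - <<'E'
from h import *
from cell import env
c=env.read_camera("side");rep(env.state());c=env.read_camera("top");rep(env.state())
E
```

```text
t 6.85 pos [575.   -27.27 242.2 ] yang 21.04 q [-0.161  0.394  1.646 -0.002  1.103 -0.528] F [-1.52 -2.95  0.72] M [-0.5341  0.1559  0.0437] tau6 -0.6406 op 0.1029 ax [-0.002 -0.001 -1.   ]
t 6.9 pos [575.03 -27.26 242.19] yang 20.9 q [-0.161  0.394  1.646 -0.002  1.103 -0.525] F [-1.44 -3.86  0.95] M [-0.5805  0.1929 -0.0096] tau6 -0.4389 op 0.1045 ax [-0.002 -0.001 -1.   ]
t 6.95 pos [574.99 -27.23 242.16] yang 21.09 q [-0.161  0.394  1.646 -0.002  1.103 -0.529] F [-2.12 -3.81  0.83] M [-0.579   0.2001 -0.0278] tau6 0.5449 op 0.1047 ax [-0.002 -0.001 -1.   ]
```

Emit:
apply_moves:
  offset:
    - [0,0,0]
    - [0,0,0]
    - [0,0,0]
    - [0,0,0]
    - [0,0,0]
    - [0,0,0]
    - [0,0,0]
    - [0,0,0]
    - [0,0,0]
    - [0,0,0]
  yaw: [-0.5,-1,-1.5,-2,-2.5,-3,-3.5,-4,-4,-4]
  jaw: [1,1,1,1,1,1,1,1,1,1]

```text
t: 8.2
eef_pos: [574.9, -27.3, 242.2]
tcp_rot: [-1.376, 1.568, -2.995]
ft_force: [-3.6, -3.2, 0.6]
opening: 0.103
```

```bash
cat > r.py <<'E'
from h import *
from cell import env
a=[]
for i in range(5):
    s=env.state(); a.append([s["moment"][2],s["tau"][5]])
    if i<4: env.read_camera("top")
rep(s); print(np.round(a,3).tolist(),np.mean(a,0).round(4))
E
python3 r.py
```

```text
t 8.4 pos [574.9  -27.32 242.17] yang -2.87 q [-1.620e-01  3.940e-01  1.646e+00 -1.000e-03  1.104e+00 -1.110e-01] F [-4.22 -3.    0.59] M [-0.6289  0.4308  0.0437] tau6 0.0038 op 0.1025 ax [-0.003 -0.    -1.   ]
[[-0.02, -0.035], [-0.015, -0.038], [-0.063, -0.025], [0.013, -0.01], [0.044, 0.004]] [-0.0082 -0.0207]
```

Emit:
apply_moves:
  offset:
    - [0,0,0]
    - [0,0,0]
    - [0,0,0]
    - [0,0,0]
    - [0,0,0]
    - [0,0,0]
    - [0,0,0]
    - [0,0,0]
  yaw: [-0.3,-0.6,-0.9,-1.2,-1.5,-1.7,-1.85,-2]
  jaw: [1,1,1,1,1,1,1,1]

```text
t: 9.4
eef_pos: [574.8, -27.3, 242.2]
tcp_rot: [-1.37, 1.568, 3.081]
ft_force: [-3.9, -2.6, 1.2]
opening: 0.105
```

```bash
python3 r.py
```

```text
t 9.6 pos [574.82 -27.27 242.18] yang -14.94 q [-0.162  0.394  1.646 -0.     1.104  0.099] F [-3.53 -3.5   1.3 ] M [-0.5913  0.51   -0.0398] tau6 -0.015 op 0.1023 ax [-0.003  0.    -1.   ]
[[0.048, -0.156], [0.057, -0.068], [-0.007, 0.152], [-0.029, 0.029], [-0.04, -0.015]] [ 0.0057 -0.0115]
```

Emit:
apply_moves:
  offset:
    - [0,0,0]
    - [0,0,0]
    - [0,0,0]
    - [0,0,0]
    - [0,0,0]
    - [0,0,0]
    - [0,0,0]
    - [0,0,0]
  yaw: [-0.3,-0.6,-0.9,-1.2,-1.5,-1.7,-1.85,-2]
  jaw: [1,1,1,1,1,1,1,1]

```text
t: 10.6
eef_pos: [574.8, -27.3, 242.2]
tcp_rot: [-1.372, 1.568, 2.869]
ft_force: [-3.4, -3.3, 2.1]
opening: 0.102
```

```bash
python3 r.py
```

```text
t 10.8 pos [574.76 -27.23 242.19] yang -27.01 q [-0.162  0.394  1.646  0.     1.104  0.309] F [-4.43 -3.39  2.26] M [-0.5987  0.6031 -0.0313] tau6 -0.0153 op 0.1022 ax [-0.003  0.001 -1.   ]
[[0.061, -0.157], [0.077, -0.068], [-0.043, 0.152], [-0.045, 0.029], [-0.031, -0.015]] [ 0.0036 -0.0118]
```

Emit:
apply_moves:
  offset:
    - [0,0,0]
    - [0,0,0]
    - [0,0,0]
    - [0,0,0]
    - [0,0,0]
    - [0,0,0]
    - [0,0,0]
    - [0,0,0]
  yaw: [-0.3,-0.6,-0.9,-1.2,-1.5,-1.7,-1.85,-2]
  jaw: [1,1,1,1,1,1,1,1]

```text
t: 11.8
eef_pos: [574.7, -27.2, 242.2]
tcp_rot: [-1.367, 1.568, 2.663]
ft_force: [-4.2, -2.5, 1.6]
opening: 0.099
```

```bash
python3 r.py
```

```text
t 12.0 pos [574.72 -27.23 242.18] yang -39.1 q [-1.630e-01  3.940e-01  1.646e+00  1.000e-03  1.104e+00  5.190e-01] F [-4.07 -2.71  2.11] M [-0.6236  0.5956  0.0229] tau6 -0.0156 op 0.1022 ax [-0.003  0.002 -1.   ]
[[0.003, -0.157], [0.02, -0.068], [0.012, 0.152], [-0.017, 0.029], [0.023, -0.016]] [ 0.008  -0.0121]
```

Emit:
apply_moves:
  offset:
    - [0,0,0]
    - [0,0,0]
    - [0,0,0]
    - [0,0,0]
    - [0,0,0]
    - [0,0,0]
    - [0,0,0]
    - [0,0,0]
  yaw: [-0.3,-0.6,-0.9,-1.2,-1.5,-1.7,-1.85,-2]
  jaw: [1,1,1,1,1,1,1,1]

```text
t: 13.0
eef_pos: [574.6, -27.2, 242.2]
tcp_rot: [-1.357, 1.567, 2.462]
ft_force: [-4.6, -2.4, 1.7]
opening: 0.104
```

```bash
python3 r.py
```

```text
t 13.2 pos [574.64 -27.18 242.19] yang -51.17 q [-0.163  0.394  1.647  0.002  1.104  0.729] F [-4.06 -1.9   1.61] M [-0.6017  0.6461  0.0962] tau6 0.0571 op 0.1047 ax [-0.003  0.002 -1.   ]
[[0.173, -0.084], [0.141, 0.005], [0.052, 0.225], [0.006, 0.102], [0.096, 0.057]] [0.0935 0.0609]
```

Emit:
apply_moves:
  offset:
    - [0,0,0]
    - [0,0,0]
    - [0,0,0]
    - [0,0,0]
    - [0,0,0]
    - [0,0,0]
    - [0,0,0]
    - [0,0,0]
  yaw: [-0.2,-0.4,-0.6,-0.8,-0.95,-1.05,-1.1,-1.1]
  jaw: [1,1,1,1,1,1,1,1]

```text
t: 14.2
eef_pos: [574.6, -27.2, 242.2]
tcp_rot: [-1.363, 1.567, 2.341]
ft_force: [-4.3, -2.2, 2.5]
opening: 0.103
```

```bash
python3 r.py
```

```text
t 14.4 pos [574.62 -27.16 242.17] yang -57.76 q [-0.163  0.394  1.647  0.002  1.104  0.844] F [-4.75 -1.97  2.24] M [-0.5533  0.7443  0.1053] tau6 0.1451 op 0.1037 ax [-0.002  0.002 -1.   ]
[[0.151, 0.195], [0.133, 0.158], [0.177, 0.148], [0.137, 0.145], [0.105, 0.145]] [0.1406 0.1583]
```

Emit:
apply_moves:
  offset:
    - [0,0,0]
    - [0,0,0]
    - [0,0,0]
    - [0,0,0]
    - [0,0,0]
    - [0,0,0]
    - [0,0,0]
    - [0,0,0]
    - [0,0,0]
    - [0,0,0]
    - [0,0,0]
    - [0,0,0]
    - [0,0,0]
    - [0,0,0]
    - [0,0,0]
    - [0,0,0]
    - [0,0,0]
    - [0,0,0]
    - [0,0,0]
  yaw: [0,0,0.5,1.5,2.5,3.5,4.5,5.5,6.5,7.5,8.5,9.5,10.5,11.5,12.5,13.5,14.5,15,15]
  jaw: [1,1,1,1,1,1,1,1,1,1,1,1,1,1,1,1,1,1,1]

```text
t: 16.77
eef_pos: [575.1, -27.3, 242.2]
tcp_rot: [-1.122, 1.568, -2.131]
ft_force: [-1.8, -3.4, -0.3]
opening: 0.106
```

```bash
python3 r.py
```

```text
t 16.975 pos [575.06 -27.22 242.22] yang 32.18 q [-0.161  0.394  1.646 -0.003  1.102 -0.721] F [ 1.58 -3.45 -0.61] M [-0.5041 -0.4457  0.0394] tau6 0.038 op 0.1021 ax [-0.001 -0.002 -1.   ]
[[0.008, -0.404], [0.101, -0.121], [0.009, 0.002], [0.034, 0.037], [0.039, 0.038]] [ 0.0385 -0.0897]
```

Now 89.9° back; the remaining 90° follows.

Emit:
apply_moves:
  offset:
    - [0,0,0]
    - [0,0,0]
    - [0,0,0]
    - [0,0,0]
    - [0,0,0]
    - [0,0,0]
    - [0,0,0]
    - [0,0,0]
    - [0,0,0]
    - [0,0,0]
    - [0,0,0]
    - [0,0,0]
    - [0,0,0]
    - [0,0,0]
    - [0,0,0]
    - [0,0,0]
    - [0,0,0]
    - [0,0,0]
  yaw: [0.5,1.5,2.5,3.5,4.5,5.5,6.5,7.5,8.5,9.5,10.5,11.5,12.5,13.5,14.5,15,15,15]
  jaw: [1,1,1,1,1,1,1,1,1,1,1,1,1,1,1,1,1,1]

```text
t: 19.23
eef_pos: [575.1, -26.8, 242.2]
tcp_rot: [-0.868, 1.568, -0.308]
ft_force: [0.6, 2.0, 1.1]
opening: 0.104
```

```bash
python3 r.py
```

```text
t 19.425 pos [575.1  -26.86 242.18] yang 122.14 q [-1.610e-01  3.930e-01  1.649e+00 -1.000e-03  1.097e+00 -2.293e+00] F [1.42 4.1  0.71] M [ 0.9385 -0.1873 -0.0156] tau6 0.0108 op 0.1024 ax [ 0.003 -0.001 -1.   ]
[[0.037, 0.028], [0.016, 0.039], [0.017, 0.032], [0.018, 0.021], [-0.016, 0.011]] [0.0146 0.0263]
```

Emit:
apply_moves:
  offset:
    - [0,0,0]
    - [0,0,0]
    - [0,0,0]
    - [0,0,0]
    - [0,0,0]
    - [0,0,0]
    - [0,0,1]
    - [0,0,2]
    - [0,0,3]
    - [0,0,4]
    - [0,0,4]
    - [-1,-1.5,4]
    - [-2,-3,4]
    - [-3,-4.5,4]
    - [-4,-6,4]
    - [-5,-7.5,4]
    - [-6,-9,4]
    - [-6,-10,4]
    - [-6,-10,4]
    - [-6,-10,4]
  yaw: [0,0,0,0,0,0,0,0,0,0,0,0,0,0,0,0,0,0,0,0]
  jaw: [0.7,0.5,0.3,0,-0.2,-0.2,-0.2,-0.2,-0.2,-0.2,-0.2,-0.2,-0.2,-0.2,-0.2,-0.2,-0.2,-0.2,-0.2,-0.2]

```text
t: 21.92
eef_pos: [445.9, -247.0, 339.9]
tcp_rot: [-2.608, 1.531, -2.096]
ft_force: [-0.3, 0.3, 0.8]
opening: 0.599
```

```bash
python3 r.py; python3 - <<'E'
from cell import env
import cv2,numpy as np
t=env.read_camera("top")["frame"][:,:,::-1]; s=env.read_camera("side")["frame"][:,:,::-1]
cv2.imwrite("pics/top3.png",t);cv2.imwrite("pics/side3.png",s)
z=lambda i,r:cv2.resize(i[r[0]:r[1],r[2]:r[3]],(390,416),interpolation=cv2.INTER_CUBIC)
cv2.imwrite("pics/c3.png",np.hstack([z(t,(165,229,265,325)),z(s,(130,210,235,310))]))
a=cv2.imread("pics/top0.png");b=cv2.imread("pics/side0.png")
for n,x,y in(("t",a,t),("s",b,s)):
    cv2.imwrite(f"pics/d{n}.png",cv2.absdiff(x,y))
cv2.imwrite("pics/d.png",np.hstack([cv2.absdiff(a,t)[100:290,180:370],cv2.absdiff(b,s)[100:290,170:360]]).repeat(2,0).repeat(2,1))
E
```

```text
t 22.125 pos [ 445.49 -247.1   340.31] yang 119.31 q [-0.615  0.212  1.647 -0.042  1.278 -2.685] F [-0.22 -0.31 -0.13] M [ 0.1677 -0.1617  0.0186] tau6 -0.0015 op 0.5996 ax [-0.02  -0.035 -0.999]
[[-0.034, -0.004], [0.013, -0.003], [-0.019, -0.002], [0.015, -0.002], [0.019, -0.002]] [-0.0012 -0.0024]
```

View pics/c3.png

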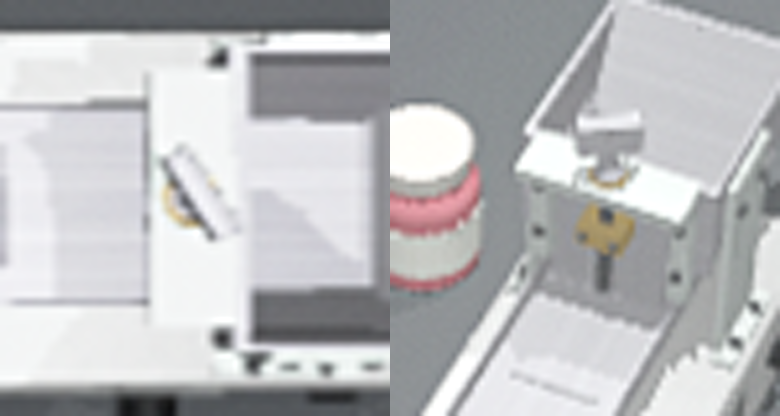

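View pics/d.png

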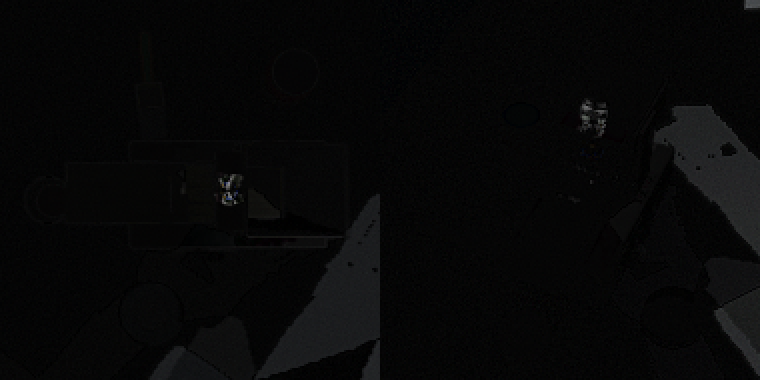

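View pics/top3.png

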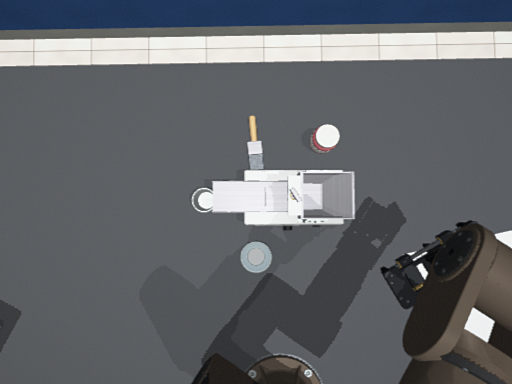

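Emit:
apply_moves:
  offset:
    - [0,0,0]
    - [0,0,0]
    - [0,0,0]
    - [0,0,0]
  yaw: [-1,-2,-3,-3]
  jaw: [-0.2,-0.2,-0.2,-0.2]

```text
t: 22.72
eef_pos: [445.4, -247.2, 340.4]
tcp_rot: [-2.586, 1.531, -2.388]
ft_force: [-0.4, -0.3, 0.8]
opening: 0.601
```

```bash
python3 r.py; python3 -c "
from cell import env
print(env.job_done())"
```

```text
t 22.925 pos [ 445.4  -247.27  340.41] yang 101.38 q [-0.615  0.217  1.64  -0.041  1.292 -2.373] F [0.59 0.53 0.57] M [ 0.0983 -0.1481  0.0244] tau6 -0.0224 op 0.6042 ax [-0.029 -0.028 -0.999]
[[-0.042, 0.891], [-0.021, 0.34], [-0.015, 0.094], [0.012, 0.005], [0.024, -0.022]] [-0.0084  0.2614]
the job is handed in; nothing more can be done
None
```

I set the feed gate and handed the job in at about 23 s. I turned the thumbscrew clockwise until the gate bottomed, backed it off half a turn and let go.

- **Tightening:** The gate touched at about 1.98 rad from the start. I tightened to about 0.15 N m above free turning, inside the finger-tight band. I held it there for more than 0.4 s.
- **Back-off:** The wrist turned back 179.9°, which puts the lip an estimated 3.7 mm above the trough floor. That figure comes from the angle and the torque rise, because the gap can't be measured in the pictures.
- **Final pictures:** The head stood at about 35° by eye against the gripper's 32°, so I saw no slip in the grip. Compared with the first pictures, the cup, dish, jar and brush had not visibly moved. The arm was clear of everything.
- **Worth noting:**
  - The wrist's own moment reading was noisy (about ±0.04 N m), so I judged the tightness mainly from the shift in the last joint's torque.
  - While gripped, the head carried a steady side force of about 5 N because the gripper was slightly off-centre.
  - Retreating brought the last joint close to its limit (-2.685 of -2.69), so I turned it back before handing in.

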